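# Free the clamp stop and peel the stuck cover tray off the stack

### The job

Turn the black clamp knob clockwise to its end to free the sliding stop, and slide the stop fully back off the tray stack. The empty top tray sticks to the loaded tray beneath it: peel it off by lifting its upright corner tab first, the opposite corner last, leaving the loaded tray seated in its place. Then present the peeled tray roughly level over the middle of the white inspection tile, at least 12 cm above it, and finish while still holding it there; leave the other bench items alone.

Things in the scene. Friction and masses are not known exactly. Their poses are not given: they have to be found in the camera images.
- holder: Fixed steel base plate 160 x 330 x 10 mm carrying stack and stop. Origin: underside, below the stack's middle. Trays start aligned with its axes (120 mm along x, 150 along y); the stop slides along its +y, away from the stack. A lock pin beside the slide line, just past the knob, stands 94 mm above the bench: keep fingertips at 97 mm or higher while pulling the knob past it.
- cover: Empty grey top tray, 120 (x) x 150 (y) mm, 26 high plus tab, walls 5, 0.13 kg. Origin: centre of underside, 50 mm above bench; rim at 76. Foot (lowest 6 mm) nests in the loaded tray, where tacky sprung pads grip each corner (2 to 3 N each) until that corner is 3 mm up: a level lift drags at the loaded tray; tipped 0.2 rad about its far corner, then lifted slowly (20 mm/s), it comes off alone.
- cover_tab (a point): Middle of the top edge of the cover's upright tab at its (-x, -y) corner, 57 mm along -x, 72 along -y, 51 above its origin (101 above the bench at first); axes are the cover's. The tab is 8 mm thick, 30 wide, stands 25 above the rim across the corner; its faces look along the 45 degree (+x, +y) line, so fingers close along that line, one over the tray, one outside.
- cover_far (a point): The cover's corner diagonally across from the tab (+60 mm x, +75 mm y, 6 mm above its origin), where its wall stands on the loaded tray's rim; the pivot of the peel.
- cover_mid (a point): Middle of the cover, 16 mm above its origin; axes are the cover's.
- loaded: The loaded tray under the cover: same shape without a tab, full of flat aluminium brackets, about 0.95 kg, loose, nested in the fixed lowest tray, with small black rubber pads inside its mouth. Origin: centre of its underside, 30 mm above the bench. It must stay there.
- knob_grip (a point): Grip point of the black bar knob on the sliding stop, on its vertical turning axis, 116.5 mm above the bench. The bar is 46 mm long along this point's y axis, 14 mm thick along its x axis, and spans 98.5 to 126.5 mm above the bench.
- knob (a joint): Turn of the knob, rad, growing clockwise seen from above. Starts at 0 to 0.15: locked, a steel finger under it catches behind the lock pin after a few mm of slide. At its end stop, 1.3, the bar points along the slide and the stop is free; it catches if turned less than about 1.0. Friction 0.04 N m.
- stop (a joint): Travel of the sliding stop, m; 0 = forward, its tongue reaching 12 mm over the cover's +y rim; 0.045 = fully back. It slides along the holder's +y and carries the knob, by which it can be pulled. Friction about 2 N. It stays where it is left.
- tile: White square inspection tile, 160 x 160 x 8 mm, fixed on the bench. Origin: centre of its underside.
- frame: Bystander: aluminium bracket frame with a window, 80 x 80 mm, 26 mm high, lying on the bench. Origin: centre of underside.
- tape: Bystander: roll of tape, 90 mm across, 25 mm high. Origin: centre of underside.
- pencup: Bystander: square blue cup of markers, 75 x 75 mm, 125 mm high with the markers. Origin: centre of underside.
- seat (a point): Where the loaded tray's origin belongs, on the holder, 30 mm above its underside.
Mind the look-alikes: they are no part of the job. What is shaped like the cover but blue or yellow is not meant. Leave any purple look-alike of the loaded alone.

How it is judged:
On the way, in this order (a step that is already met when the one before it is completed fails the run):
1. the clamp knob is turned free (value of joint knob above 1 rad), for 0.1 s.
2. the stop is slid back off the stack (value of joint stop above 0.035 m), for 0.2 s.
3. the cover's tab corner is lifted 20 mm or more off its seat while its far corner still rests (within 8 mm) on the loaded tray (z of cover_tab in the frame of loaded above 0.091 m and z of cover_far in the frame of loaded below 0.034 m), for 0.1 s.
At the end, for the whole second after the job is handed in: Cover held in the fingers, still, its middle 110 mm or more above the tile's underside, within 60 mm sideways of its centre and 0.5 rad of level, clear of stack and holder; stop back over 30 mm; loaded tray in place within 10 mm and 0.05 rad (z of cover_mid in the frame of tile above 0.11 m and horizontal distance between cover_mid and tile below 0.06 m and angle between cover's own z axis and vertical below 0.5 rad and contact force between the fingers and cover above 1 N and linear speed of cover below 0.05 m/s and contact force between cover and loaded below 0.1 N and contact force between cover and holder below 0.1 N and value of joint stop above 0.03 m and distance between loaded and seat below 0.01 m and angle between loaded's own z axis and vertical below 0.05 rad); the arm keeps its last pose, push and grip.
It fails at once if the loaded tray is lifted, shifted over 15 mm or tipped over 0.12 rad (distance of loaded from where it was at the start of the episode above 0.015 m or angle between loaded's own z axis and vertical above 0.12 rad).
It fails at once if a bystander is moved over 30 mm (distance of any of frame, tape, pencup from where it was at the start of the episode above 0.03 m).
It also fails if it takes over 67 s, if anything falls off the work surface, if the arm or the gripper's body presses on something with over 40 N, if the wrist force passes 120 N, or if a joint passes its speed limit or range.

### The arm

A 6-joint arm with a two-finger parallel gripper is mounted at the origin on the work surface. World frame = base frame: x ahead of the robot, y to its left, z up, the work surface at z = 0. Lengths are in m, angles in rad, forces in N, time in s.
With the tool pointing down it reaches from about 0.275 to 0.775 m from the base axis. Payload 14.6 kg.
Tool frame: the origin (TCP) lies where the fingers leave the gripper's body, on its centre line; the fingertips stand 73 mm ahead of it and the grasp point (between the pads) lies 54 mm ahead of it; z points along the fingers, y is the line along which they close (so a half turn about z gives the same grasp; the last joint's range is limited). The gripper opens to 85 mm and grips with 20 to 120 N. Pads are 22 mm wide; open, the fingers measure 114 mm over their backs; the gripper's body (76 mm by 85 mm) begins 54 mm behind the grasp point. The pads swing forward as they close: fully open they stand 13 mm farther back than shut.
Start: joints at [-1.32, 0.263, -0.048, 1.259, 0, 1.415], TCP at [0.207, -0.482, 0.304] pointing down, gripper open.
Joint ranges: [-2.65, 2.65], [-0.89, 1.7], [-1.18, 1.37], [-2.13, 2.11], [-1.35, 1.29], [-3.14, 3.14]. Speed limits (rad/s): [1.89, 1.89, 2.57, 2.79, 3.14, 3.14].

### API

Orientations are given as a rotation vector (axis times angle).
In Python, from station import * gives the robot as it stands.
- The arm moves only by the tool move_arm, never from a script. Its argument "deltas" is a list of rows, each a list of 2 entries, a list of its own where there are three numbers: the shift along the world's x, y, z in m, then the turn about the world's z in units of 5 degrees (1.0 is 5 degrees). A call has 1 to 20 rows; each row shifts and turns the commanded pose from where the row before left it; what a row does not reach is not made up. A row lasts 1/12 s, in which the tool goes at most 41.7 mm and 7.16 degrees, less where a joint would pass 70% of its speed; a pose out of reach is approached as far as the arm can. A call with a gripper value outside its range is refused whole. "gripper" is the gripper's target within -1 to 1 (shut at 1, half-way at 0, fully open at -1), set as the call begins (left out, the last holds). The fingers move at their own pace and stop on an object; "force" is the grip in N (left out, the last holds). Time passes only in rows, so rows that do not move let the fingers close. It gives the time, the measured TCP pose, the force, the opening and the grip force at its end, in the units of the state.
- sense(): the state, without advancing time (a new reading comes with each control period).
- capture(name): name is "scene" or "top" or "wrist"; returns (picture, depth): 400x640x3 uint8, blue, green, red; 400x640 float32, m along the optical axis (not along the pixel's ray), 0 where there is no reading.
- calibration(name): a dict with "intrinsics" (3x3 intrinsics, pixels), "position" and "attitude" of the camera in the world; the wrist camera has in their place "T_tool_cam" (4x4, takes a point from camera to tool coordinates, whose origin is the TCP and whose axes are the flange's). Camera axes: x right, y down, z forward; pixel columns grow to the right and rows downward; lengths in m; the calibration is good to about 2 mm. A picture is of the moment at which its call begins: read the wrist's pose just before it. calibration takes no time and is no camera call.
- sign_off(): hands the job in; it is judged then, once.
The state is a dict: "time_s": time; "joints": joint angles; "qd": joint speeds; "effort": joint torques, N m; "ee_pos": TCP position; "tool_rot": TCP orientation; "ft_force": force on the tool from outside, world axes, zero at the start; "torque": the same for the moment, N m; "grip_width": finger opening in m; "finger_force": force on a finger pad.
Only numpy, scipy, OpenCV 4.12 (cv2) and the standard library are available. Lean on these libraries where they do the work, as an engineer would, in place of code of your own. Each camera call takes 0.05 s, during which the arm holds its last target. There are 200 camera calls.

## Working session

There is one attempt and no reset: what is moved stays moved. The work goes in short steps, Python scripts to look and compute and a tool call to move; the robot and the scene stay as the last step left them, time stands still between calls to the robot, and variables do not carry over. Pictures are saved under pics/ and viewed, at most 10 in all, crops included, and the job is handed in when it is done.

Besides the shell and the picture viewer there is one more tool, called after "Request:" as name(argument=value, ...), one argument or row to a line, values as JSON. move_arm: Moves the arm, as the interface text tells. Its arguments: {"type":"object","properties":{"deltas":{"type":"array","items":{"type":"array"}},"gripper":{"type":"number"},"force":{"type":"number"}},"required":["deltas"]}

```bash
mkdir -p pics
cat > h.py <<'E'
from station import *
import numpy as np, cv2
from scipy.spatial.transform import Rotation as R
def campose(n):
    c=calibration(n)
    K=np.array(c["intrinsics"])
    if n=="wrist":
        s=sense(); T=np.eye(4); T[:3,:3]=R.from_rotvec(s["tool_rot"]).as_matrix(); T[:3,3]=s["ee_pos"]
        T=T@np.array(c["T_tool_cam"]); return K,T[:3,:3],T[:3,3]
    a=np.array(c["attitude"]); Rm=a if a.shape==(3,3) else R.from_rotvec(a).as_matrix()
    return K,Rm,np.array(c["position"])
def onplane(P,uv,z):
    K,Rm,p=P; uv=np.atleast_2d(uv).astype(float)
    d=np.c_[uv,np.ones(len(uv))]@np.linalg.inv(K).T@Rm.T
    return p+d*((z-p[2])/d[:,2])[:,None]
def proj(P,X):
    K,Rm,p=P; q=(np.atleast_2d(X)-p)@Rm@K.T; return q[:,:2]/q[:,2:]
def cloud(P,d):
    K,Rm,p=P; v,u=np.mgrid[:d.shape[0],:d.shape[1]]
    q=np.stack([u*d,v*d,d],-1)@np.linalg.inv(K).T
    return q@Rm.T+p
E
python3 - <<'E'
from h import *
print(calibration("top"));print(sense())
for n in("top","scene"):
    im,d=capture(n); cv2.imwrite(f"pics/{n}0.png",im); np.savez(f"{n}0.npz",im=im,d=d)
E
```

```text
{'intrinsics': array([[396.99105632,   0.        , 319.96134593],
       [  0.        , 396.99105632, 203.43641849],
       [  0.        ,   0.        ,   1.        ]]), 'position': array([ 0.35834843, -0.00164039,  1.30542372]), 'attitude': array([-2.14247569,  2.1681838 , -0.13634788])}
{'time_s': 0.0, 'joints': array([-1.32026822e+00,  2.63521646e-01, -4.89684437e-02,  1.25939210e+00,
       -8.59358223e-06,  1.41551843e+00]), 'qd': array([-1.71402900e-05,  3.15733685e-05, -8.68029398e-04, -1.24958632e-03,
        2.25224493e-04,  1.06302723e-03]), 'effort': array([-4.27002306e-03, -6.37614655e+01,  3.84562862e+01,  1.37183414e-02,
       -1.66634745e-04, -5.13236174e-06]), 'ee_pos': array([ 0.20720029, -0.48215465,  0.30341415]), 'tool_rot': array([-3.07608313e+00, -6.32855241e-01,  9.46529253e-05]), 'ft_force': array([-1.34328109, -0.2646047 , -0.35174352]), 'torque': array([-0.02432383,  0.03823386, -0.06539245]), 'finger_force': 0.0, 'grip_width': 0.08558757191221628}
```

View pics/top0.png

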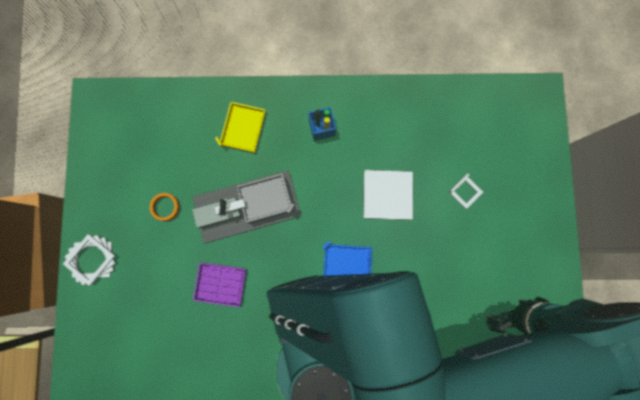

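View pics/scene0.png

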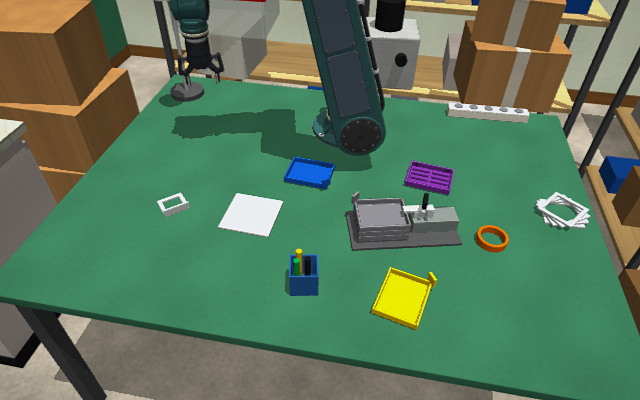

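The top view shows the grey stack at (267,197), the stop with its black knob at about (228,207), and the white tile at (388,194). Look-alikes for the cover are the blue tray (348,260) and the yellow tray (242,128). The purple tray (220,284) could be taken for the loaded tray. By the description I choose the grey one at (267,197), tab at its lower right.

Run:
```python
from h import *
z=np.load("top0.npz"); im,d=z["im"],z["d"]; P=campose("top")
X=cloud(P,d)
reg=np.zeros(d.shape,bool); reg[165:250,185:305]=1
def rect(m,name):
    p=X[m][:,:2].astype(np.float32); r=cv2.minAreaRect(p*1000); print(name,m.sum(),np.round(r[0],1),np.round(r[1],1),round(r[2],1),'zmed',np.median(X[m][:,2]).round(4))
Z=X[...,2]
print(np.histogram(Z[reg],bins=np.arange(-.005,.14,.005)))
rect(reg&(Z>.069)&(Z<.08),"rim"); rect(reg&(Z>.085)&(X[...,1]<.28),"tabhi?"); rect(reg&(Z>.11),"knob")
for n,m in(("plate",reg&(Z>.006)&(Z<.014)),("all",reg&(Z>.006))): rect(m,n)
hsv=cv2.cvtColor(im,cv2.COLOR_BGR2HSV)
w=((hsv[...,1]<40)&(hsv[...,2]>190)).astype(np.uint8)
w[:150]=0;w[240:]=0;w[:,:350]=0;w[:,430:]=0
c=max(cv2.findContours(w,0,2)[0],key=cv2.contourArea)
q=onplane(P,c[:,0],.008)[:,:2].astype(np.float32); print("tile",cv2.minAreaRect(q*1000))
v,u=np.where(reg&(Z>.09)); print(np.c_[u,v,(X[v,u]*1000).round()][::3].astype(int).tolist())
crop=im[160:255,185:310]; cv2.imwrite("pics/crop0.png",cv2.resize(crop,None,fx=6,fy=6,interpolation=2))
```

```text
(array([2572, 2470, 1097,  861,   75,   18,   20,   25,   24,   23,   39,
        425, 1232,  442,   44,  122,  146,   67,  114,   19,   17,   15,
          7,    6,   12,   27,   44,    0,    0]), array([-0.005,  0.   ,  0.005,  0.01 ,  0.015,  0.02 ,  0.025,  0.03 ,
        0.035,  0.04 ,  0.045,  0.05 ,  0.055,  0.06 ,  0.065,  0.07 ,
        0.075,  0.08 ,  0.085,  0.09 ,  0.095,  0.1  ,  0.105,  0.11 ,
        0.115,  0.12 ,  0.125,  0.13 ,  0.135,  0.14 ]))
rim 274 [524.2 210.4] [129.6 231. ] 14.2 zmed 0.0753
tabhi? 156 [474.8 120.1] [321.4 101.2] 63.7 zmed 0.0907
knob 131 [425.4 158.1] [343.7  43.5] 60.0 zmed 0.1267
plate 1752 [510.5 243.3] [377.  265.2] 89.3 zmed 0.0098
all 4811 [506.4 210.5] [439.5 272.8] 86.9 zmed 0.0547
tile ((552.4555053710938, -225.92776489257812), (154.14111328125, 157.99298095703125), 87.41932678222656)
[[271, 166, 358, -2, 1305], [214, 177, 358, -2, 1305], [200, 179, 358, -2, 1305], [233, 185, 358, -2, 1305], [246, 187, 358, -2, 1305], [220, 199, 526, 298, 127], [223, 199, 526, 290, 123], [220, 200, 523, 298, 128], [223, 200, 523, 289, 126], [238, 200
[... 724 characters left out ...]
, 288, 127], [289, 208, 500, 93, 97], [219, 209, 496, 301, 123], [222, 209, 495, 291, 129], [288, 209, 497, 96, 99], [291, 209, 497, 88, 91], [220, 210, 492, 297, 130], [223, 210, 494, 290, 119], [287, 210, 494, 99, 99], [290, 210, 494, 90, 96], [221, 211, 490, 295, 122], [224, 211, 491, 289, 110], [289, 211, 490, 93, 99], [220, 212, 487, 298, 125], [223, 212, 487, 290, 121], [289, 212, 488, 94, 91], [221, 213, 484, 294, 127], [224, 213, 486, 290, 106], [222, 214, 482, 294, 117], [263, 214, 358, -2, 1305], [227, 219, 358, -2, 1305], [235, 221, 358, -2, 1305], [276, 226, 358, -2, 1305], [193, 229, 358, -2, 1305], [293, 233, 358, -2, 1305], [290, 236, 358, -2, 1305], [302, 240, 358, -2, 1305]]
```

View pics/crop0.png

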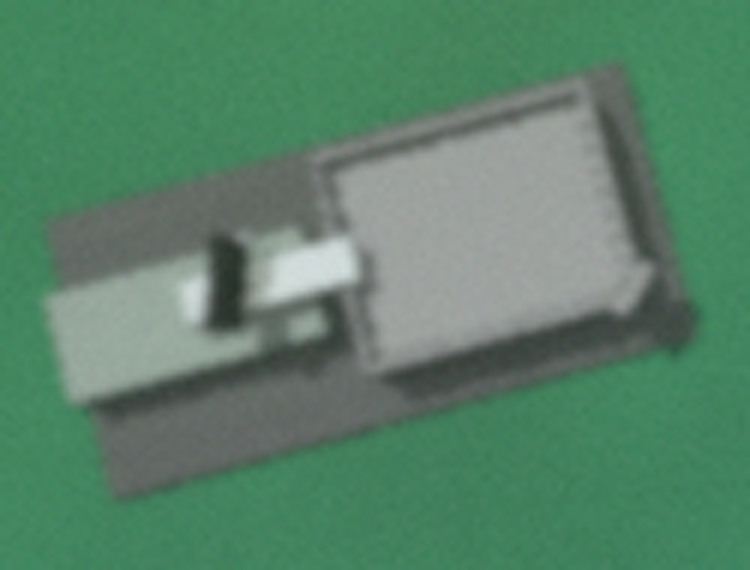

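The crop shows the grey cover with its tab at the lower right (crop (632,285)), the white tongue over its +y rim, and the black bar (225,280) lying roughly along world x. The choice is confirmed. The knob is near (0.504, 0.295), the holder yaw is about 15°, and the tile centre is (0.552, -0.226). Next I move above the knob.

Request:
move_arm(
  deltas=[
    [[0.0124,0.0324,0],1.306],
    [[0.0124,0.0324,0],1.306],
    [[0.0124,0.0324,0],1.306],
    [[0.0124,0.0324,0],1.306],
    [[0.0124,0.0324,0],1.306],
    [[0.0124,0.0324,0],1.306],
    [[0.0124,0.0324,0],1.306],
    [[0.0124,0.0324,0],1.306],
    [[0.0124,0.0324,0],1.306],
    [[0.0124,0.0324,0],1.306],
    [[0.0124,0.0324,0],1.306],
    [[0.0124,0.0324,0],1.306],
  ],
  gripper=-1,
)

```text
time_s: 1.1
ee_pos: [0.3561, -0.0919, 0.3039]
tool_rot: [1.979, 2.44, -0.0]
ft_force: [1.3, -1.4, -0.5]
grip_width: 0.0849
finger_force: 0.0
```

Request:
move_arm(
  deltas=[
    [[0.0124,0.0324,0],1.306],
    [[0.0124,0.0324,0],1.306],
    [[0.0124,0.0324,0],1.306],
    [[0.0124,0.0324,0],1.306],
    [[0.0124,0.0324,0],1.306],
    [[0.0124,0.0324,0],1.306],
    [[0.0124,0.0324,0],1.306],
    [[0.0124,0.0324,0],1.306],
    [[0.0124,0.0324,0],1.306],
    [[0.0124,0.0324,0],1.306],
    [[0.0124,0.0324,0],1.306],
    [[0.0124,0.0324,0],1.306],
    [[0,0,0],0],
    [[0,0,0],0],
  ],
)

```text
time_s: 2.27
ee_pos: [0.5049, 0.2965, 0.3029]
tool_rot: [0.002, -3.14, 0.001]
ft_force: [-1.1, 0.2, 1.0]
grip_width: 0.0852
finger_force: 0.0
```

Run:
```python
from h import *
P=campose("wrist"); im,d=capture("wrist"); np.savez("w1.npz",im=im,d=d,K=P[0],R=P[1],p=P[2]); cv2.imwrite("pics/w1.png",im)
print(sense()["joints"],P[2])
```

```text
[ 3.90370795e-01  3.68239418e-01  1.06494798e-01  1.31037674e+00
 -1.76592982e-04  3.91035563e-01] [0.43364836 0.29644123 0.37330135]
```

View pics/w1.png

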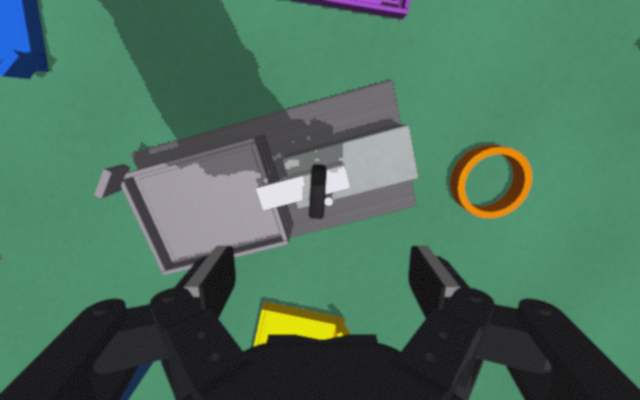

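The wrist view shows the knob bar at (317,191), the cover rim with corners near (124,178), (265,137), (287,243), (165,272), and the tab top near (112,168). I refine the positions from these.

Run:
```python
from h import *
z=np.load("w1.npz"); im,d=z["im"],z["d"]; P=(z["K"],z["R"],z["p"])
X=cloud(P,d); Z=X[...,2]; Z[d==0]=-1
g=np.zeros(d.shape,bool); g[70:240,90:430]=1
ang=lambda c: cv2.minAreaRect((X[c][:,:2]*1000).astype(np.float32))
print("knob",ang(g&(Z>.121)&(Z<.135)), np.median(Z[g&(Z>.12)&(Z<.135)]))
print("tab",ang(g&(Z>.096)&(Z<.108)&(X[...,1]<.16)))
t=g&(Z>.096)&(Z<.108)&(X[...,1]<.16); print(t.sum(),X[t].mean(0))
g[:300,90:300]=1
c=onplane(P,[(124,178),(265,137),(287,243),(165,272)],.076); print("rim corners",c.round(4))
r=ang(g&(Z>.073)&(Z<.079)&(X[...,1]<.27)); print("rim",r)
w=onplane(P,[(392,81),(414,207)],.01); print("plate end",w.round(4))
```

```text
knob ((503.7415466308594, 292.28277587890625), (13.985671043395996, 45.38359832763672), 86.53099822998047) 0.12659760710726803
tab ((500.53070068359375, 87.47296905517578), (8.92078685760498, 30.46668243408203), 60.3870964050293)
346 [0.49997235 0.08891641 0.10058401]
rim corners [[0.5009 0.0921 0.076 ]
 [0.459  0.24   0.076 ]
 [0.574  0.2582 0.076 ]
 [0.6102 0.1183 0.076 ]]
rim ((528.8475341796875, 182.387939453125), (130.00112915039062, 184.92959594726562), 15.13757038116455)
plate end [[0.401  0.3773 0.01  ]
 [0.5539 0.4162 0.01  ]]
```

Request:
move_arm(
  deltas=[
    [[-0.0012,-0.0042,-0.021],-0.7],
    [[0,0,-0.021],0],
    [[0,0,-0.021],0],
    [[0,0,-0.021],0],
    [[0,0,-0.021],0],
    [[0,0,-0.021],0],
    [[0,0,0],0],
  ],
)

```text
time_s: 2.9
ee_pos: [0.5019, 0.2892, 0.1749]
tool_rot: [-0.1, -3.135, 0.003]
ft_force: [0.2, -0.0, -0.0]
grip_width: 0.0854
finger_force: 0.0
```

Request:
move_arm(
  deltas=[
    [[0,0,0],0],
    [[0,0,0],0],
    [[0,0,0],0],
    [[0,0,0],0],
    [[0,0,0],0],
    [[0,0,0],0],
    [[0,0,0],0],
    [[0,0,0],0],
    [[0,0,0],0],
    [[0,0,0],0],
  ],
  gripper=1,
  force=40,
)

```text
time_s: 3.73
ee_pos: [0.5039, 0.2919, 0.1787]
tool_rot: [0.096, 3.139, 0.004]
ft_force: [-1.3, 6.1, 7.0]
grip_width: 0.0129
finger_force: 42.6
```

Request:
move_arm(
  deltas=[
    [[0,0,0],-0.8],
    [[0,0,0],-0.8],
    [[0,0,0],-0.8],
    [[0,0,0],-0.8],
    [[0,0,0],-0.8],
    [[0,0,0],-0.8],
    [[0,0,0],-0.8],
    [[0,0,0],-0.8],
    [[0,0,0],-0.8],
    [[0,0,0],-0.8],
    [[0,0,0],-0.8],
    [[0,0,0],-0.8],
    [[0,0,0],-0.8],
    [[0,0,0],-0.8],
    [[0,0,0],-0.8],
    [[0,0,0],-0.8],
    [[0,0,0],-0.8],
    [[0,0,0],-0.5],
    [[0,0,0],0],
    [[0,0,0],0],
  ],
)

```text
time_s: 5.4
ee_pos: [0.5038, 0.292, 0.1787]
tool_rot: [-1.89, -2.508, -0.004]
ft_force: [-1.2, 6.7, 6.3]
grip_width: 0.0128
finger_force: 42.7
```

Run:
```python
from h import *
s=sense(); r=R.from_rotvec(s["tool_rot"]).as_matrix(); print(np.degrees(np.arctan2(r[1,0],r[0,0])),s["ee_pos"],s["ft_force"],s["torque"],s["grip_width"])
im,d=capture("top"); cv2.imwrite("pics/top1.png",im)
```

```text
105.9890533068976 [0.50376361 0.29197714 0.17872462] [-1.17283567  6.72705075  6.31598543] [ 1.23678081  0.63193131 -0.05192252] 0.012845189098689744
```

Request:
move_arm(
  deltas=[
    [[-0.0012,0.0044,0],0],
    [[-0.0012,0.0044,0],0],
    [[-0.0012,0.0044,0],0],
    [[-0.0012,0.0044,0],0],
    [[-0.0012,0.0044,0],0],
    [[-0.0012,0.0044,0],0],
    [[-0.0012,0.0044,0],0],
    [[-0.0012,0.0044,0],0],
    [[-0.0012,0.0044,0],0],
    [[-0.0012,0.0044,0],0],
    [[0,0,0],0],
    [[0,0,0],0],
    [[0,0,0],0],
    [[0,0,0],0],
  ],
)

```text
time_s: 6.62
ee_pos: [0.492, 0.3355, 0.1787]
tool_rot: [1.891, 2.509, 0.003]
ft_force: [-0.6, 1.9, 6.2]
grip_width: 0.0133
finger_force: 42.7
```

Request:
move_arm(
  deltas=[
    [[0,0,0],0],
    [[0,0,0],0],
    [[0,0,0],0],
    [[0,0,0],0],
    [[0,0,0],0],
    [[0,0,0.02],0],
    [[0,0,0.02],0],
    [[0,0,0.02],0],
    [[0,0,0.02],0],
    [[0,0,0.02],0],
  ],
  gripper=-1,
)

```text
time_s: 7.45
ee_pos: [0.4915, 0.3349, 0.2788]
tool_rot: [-1.891, -2.508, 0.0]
ft_force: [0.2, -0.3, -0.6]
grip_width: 0.086
finger_force: 0.0
```

Request:
move_arm(
  deltas=[
    [[0.0008,-0.0248,0],-0.912],
    [[0.0008,-0.0248,0],-0.912],
    [[0.0008,-0.0248,0],-0.912],
    [[0.0008,-0.0248,0],-0.912],
    [[0.0008,-0.0248,0],-0.912],
    [[0.0008,-0.0248,0],-0.912],
    [[0.0008,-0.0248,0],-0.912],
    [[0.0008,-0.0248,0],-0.912],
    [[0.0008,-0.0248,0],-0.912],
    [[0.0008,-0.0248,0],-0.912],
    [[0,0,0],0],
    [[0,0,0],0],
  ],
)

```text
time_s: 8.45
ee_pos: [0.4997, 0.0862, 0.2779]
tool_rot: [-2.717, -1.577, -0.0]
ft_force: [-0.3, 0.7, 0.2]
grip_width: 0.0851
finger_force: 0.0
```

Run:
```python
from h import *
P=campose("wrist"); im,d=capture("wrist"); np.savez("w2.npz",im=im,d=d,K=P[0],R=P[1],p=P[2]); cv2.imwrite("pics/w2.png",im)
X=cloud(P,d); Z=X[...,2]
t=(d>0)&(np.hypot(X[...,0]-.5,X[...,1]-.088)<.03)&(Z>.094)&(Z<.108)
print("tab",t.sum(),X[t].mean(0),cv2.minAreaRect((X[t][:,:2]*1000).astype(np.float32)))
s=sense();r=R.from_rotvec(s["tool_rot"]).as_matrix(); print(s["ee_pos"],np.degrees(np.arctan2(r[1,0],r[0,0])),s["joints"])
im,d=capture("top"); P=campose("top"); X=cloud(P,d); Z=X[...,2]
k=(Z>.12)&(Z<.14)&(abs(X[...,0]-.49)<.05)&(abs(X[...,1]-.33)<.05); print("knob",k.sum(),cv2.minAreaRect((X[k][:,:2]*1000).astype(np.float32)))
```

```text
tab 368 [0.50087992 0.08794842 0.10067671] ((500.49444580078125, 87.30413818359375), (8.806940078735352, 29.06741714477539), 59.89474868774414)
[0.49964248 0.08692974 0.27793761] 60.38014938041615 [ 1.13646478e-02  2.42184942e-01 -1.48726806e-01  1.17985229e+00
  2.16027673e-04  2.09912489e+00]
knob 74 ((492.4729919433594, 338.3086853027344), (13.917680740356445, 45.51699447631836), 14.98863697052002)
```

View pics/w2.png

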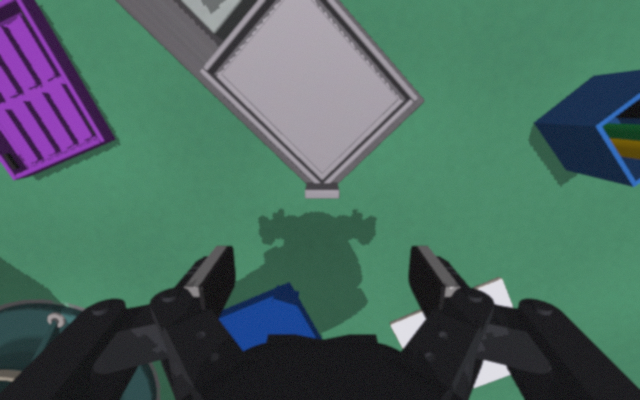

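The tab is at (322,193), centred between the open fingers, which will close on its 30 mm edges. I chose that because the tool can't tilt, and this grip lets the tray pivot about the closing axis while it is peeled. The stop is back about 45 mm.

Request:
move_arm(
  deltas=[
    [[0.001,0.0007,-0.02],0],
    [[0,0,-0.02],0],
    [[0,0,-0.02],0],
    [[0,0,-0.02],0],
    [[0,0,-0.02],0],
    [[0,0,-0.019],0],
    [[0,0,0],0],
    [[0,0,0],0],
  ],
)

```text
time_s: 9.22
ee_pos: [0.5002, 0.0885, 0.1587]
tool_rot: [-2.713, -1.582, 0.002]
ft_force: [0.6, 0.1, 0.3]
grip_width: 0.0853
finger_force: 0.0
```

Request:
move_arm(
  deltas=[
    [[0,0,0],0],
    [[0,0,0],0],
    [[0,0,0],0],
    [[0,0,0],0],
    [[0,0,0],0],
    [[0,0,0],0],
    [[0,0,0],0],
    [[0,0,0],0],
    [[0,0,0],0],
    [[0,0,0],0],
  ],
  gripper=1,
  force=25,
)

```text
time_s: 10.05
ee_pos: [0.5008, 0.0878, 0.1595]
tool_rot: [2.715, 1.58, 0.001]
ft_force: [-2.3, 1.2, 7.0]
grip_width: 0.029
finger_force: 24.3
```

Run:
```python
from h import *
s=sense(); print(s["ee_pos"],s["ft_force"],s["torque"],s["grip_width"])
im,d=capture("wrist"); cv2.imwrite("pics/w3.png",im[60:400,120:520])
```

```text
[0.50082853 0.08779295 0.1595266 ] [-2.26736759  1.15322567  6.96419528] [0.08957255 0.39734949 0.0499506 ] 0.02895918855679198
```

View pics/w3.png

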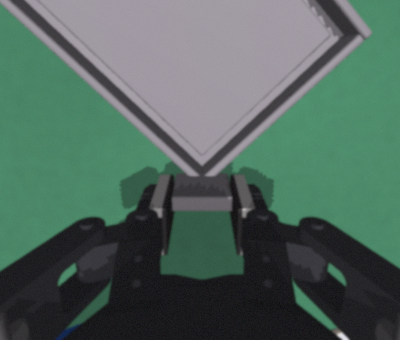

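The fingers hold the tab edges (crop (203,190), opening 29 mm). I tip the tray slowly along its arc.

Request:
move_arm(
  deltas=[
    [[0.00025,0.00043,0.00185],0],
    [[0.00025,0.00043,0.00185],0],
    [[0.00025,0.00043,0.00185],0],
    [[0.00025,0.00043,0.00185],0],
    [[0.00025,0.00043,0.00185],0],
    [[0.00025,0.00043,0.00185],0],
    [[0.00025,0.00043,0.00185],0],
    [[0.00025,0.00043,0.00185],0],
    [[0.00025,0.00043,0.00185],0],
    [[0.00025,0.00043,0.00185],0],
    [[0,0,0],0],
  ],
)

```text
time_s: 11.02
ee_pos: [0.5035, 0.0922, 0.1778]
tool_rot: [2.715, 1.58, 0.002]
ft_force: [0.3, 0.7, -1.4]
grip_width: 0.029
finger_force: 25.3
```

```bash
cat > chk.py <<'E'
from h import *
s=sense(); P=campose("wrist"); im,d=capture("wrist"); X=cloud(P,d)
c=np.array([.5,.088])+0*1
u=np.array([np.cos(np.radians(60.2)),np.sin(np.radians(60.2))])
L=(X[...,:2]-s["ee_pos"][:2])@u; W=(X[...,:2]-s["ee_pos"][:2])@np.array([-u[1],u[0]])
m=(d>0)&(L>.03)&(L<.15)&(abs(W)<.06)&(abs(W)<L-.02)&(X[...,2]>.045)
p=X[m]
for _ in range(4):
    A=np.c_[p[:,:2],np.ones(len(p))]; k=np.linalg.lstsq(A,p[:,2],rcond=None)[0]; e=abs(p[:,2]-A@k); p=p[e<max(2*np.median(e),.002)]
print("floor n",len(p),"slope along/across",(k[:2]@u).round(3),(k[:2]@[-u[1],u[0]]).round(3),"z at far",(k@[.563,.265,1]).round(4))
print(s["time_s"],s["ee_pos"],s["ft_force"],s["torque"],s["grip_width"])
cv2.imwrite("pics/last.png",im)
E
python3 chk.py
```

```text
floor n 24732 slope along/across -0.066 -0.008 z at far 0.0651
11.0167 [0.50354114 0.09224222 0.17784148] [ 0.25510383  0.67102096 -1.4336514 ] [-0.09873659  0.01820679 -0.05205485] 0.0289711478377241
```

Run:
```python
from h import *
for f in("w1","w2"):
    z=np.load(f+".npz"); P=(z["K"],z["R"],z["p"]); X=cloud(P,z["d"])
    c=np.array([.534,.176]); q=(X[...,:2]-c)@np.array([[np.cos(.265),-np.sin(.265)],[np.sin(.265),np.cos(.265)]])
    m=(z["d"]>0)&(abs(q[...,0])<.045)&(abs(q[...,1])<.055)&(X[...,2]>.045)
    p=X[m]; A=np.c_[p[:,:2],np.ones(len(p))]; k=np.linalg.lstsq(A,p[:,2],rcond=None)[0]; print(f,m.sum(),k,"far",k@[.563,.265,1])
im,d=capture("scene"); cv2.imwrite("pics/s2.png",cv2.resize(im[170:260,320:480],None,fx=5,fy=5,interpolation=2))
```

```text
w1 7527 [-0.07257353  0.16111877  0.07297489] far 0.07481247381337125
w2 12507 [ 5.11134740e-04 -8.97122153e-05  5.90785391e-02] far 0.05934253423727642
```

View pics/s2.png

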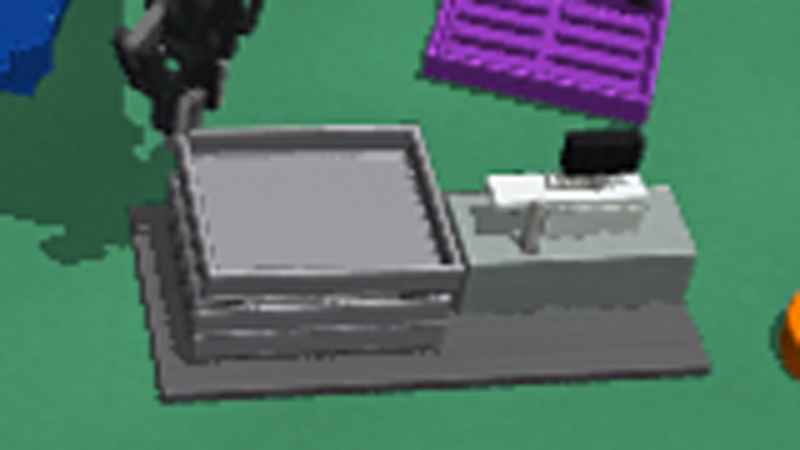

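The cover came free with its far corner about 6 mm up and only 0.066 rad of tilt, because the grip is too stiff. The loaded tray is still seated. I set the cover back and re-grip the tab shallower and more softly so it can pivot.

Request:
move_arm(
  deltas=[
    [[-0.00025,-0.00043,-0.00185],0],
    [[-0.00025,-0.00043,-0.00185],0],
    [[-0.00025,-0.00043,-0.00185],0],
    [[-0.00025,-0.00043,-0.00185],0],
    [[-0.00025,-0.00043,-0.00185],0],
    [[-0.00025,-0.00043,-0.00185],0],
    [[-0.00025,-0.00043,-0.00185],0],
    [[-0.00025,-0.00043,-0.00185],0],
    [[-0.00025,-0.00043,-0.00185],0],
    [[-0.00025,-0.00043,-0.00185],0],
    [[0,0,-0.001],0],
    [[0,0,0],0],
  ],
  force=20,
)

```text
time_s: 12.12
ee_pos: [0.5015, 0.0872, 0.1595]
tool_rot: [2.714, 1.578, 0.003]
ft_force: [-5.1, -6.3, 27.0]
grip_width: 0.0292
finger_force: 29.7
```

```bash
python3 chk.py
```

```text
floor n 27987 slope along/across 0.039 0.018 z at far 0.0685
12.1167 [0.50151878 0.08720837 0.15949127] [-5.13288067 -6.29043336 26.97731594] [-0.93782361  1.06572826  0.00771929] 0.029175861674016212
```

Request:
move_arm(
  deltas=[
    [[0,0,0.001],0],
    [[0,0,0],0],
    [[0,0,0],0],
    [[0,0,0],0],
    [[0,0,0],0],
    [[0,0,0],0],
    [[0,0,0],0],
  ],
  gripper=0,
)

```text
time_s: 12.75
ee_pos: [0.5006, 0.0877, 0.1588]
tool_rot: [-2.715, -1.58, 0.0]
ft_force: [-0.4, 0.3, 0.8]
grip_width: 0.0429
finger_force: 0.0
```

```bash
python3 chk.py
python3 - <<'E'
from h import *
P=campose("wrist");im,d=capture("wrist");X=cloud(P,d);Z=X[...,2]
t=(d>0)&(np.hypot(X[...,0]-.5,X[...,1]-.088)<.022)&(Z>.09)&(Z<.115)
print("tab",t.sum(),X[t].mean(0),np.percentile(Z[t],95),cv2.minAreaRect((X[t][:,:2]*1000).astype(np.float32)))
E
```

```text
floor n 28044 slope along/across 0.004 -0.005 z at far 0.0626
12.75 [0.50062749 0.08774858 0.15877274] [-0.39132655  0.32482533  0.8301533 ] [0.00656424 0.02638043 0.01747591] 0.04288533069158941
tab 1945 [0.49946912 0.09033094 0.10134664] 0.1071165913087168 ((500.5314636230469, 87.76366424560547), (15.374756813049316, 42.840110778808594), 60.6141357421875)
```

View pics/last.png

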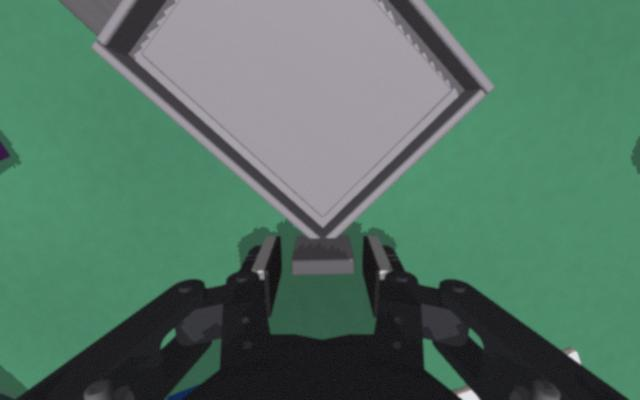

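The cover sits back almost level, with the tab between the open fingers at (323,255). Its far corner is maybe 3 mm high, so I press that corner down with the shut fingers to re-seat it.

Request:
move_arm(
  deltas=[
    [[0,0,0.025],0],
    [[0,0,0.025],0],
    [[0.0145,0.0339,0],0],
    [[0.0145,0.0339,0],0],
    [[0.0145,0.0339,0],0],
    [[0.0145,0.0339,0],0],
    [[0.0145,0.0339,0],0],
    [[0,0,-0.01],0],
    [[0,0,-0.02],0],
    [[0,0,-0.02],0],
    [[0,0,0],0],
    [[0,0,-0.002],0],
    [[0,0,-0.002],0],
    [[0,0,0],0],
    [[0,0,0],0],
  ],
  gripper=1,
)

```text
time_s: 14.1
ee_pos: [0.5735, 0.2572, 0.1558]
tool_rot: [2.716, 1.579, 0.002]
ft_force: [-0.7, 0.2, 0.3]
grip_width: 0.0001
finger_force: 0.0
```

Request:
move_arm(
  deltas=[
    [[0,0,-0.002],0],
    [[0,0,-0.002],0],
    [[0,0,-0.001],0],
    [[0,0,0],0],
    [[0,0,0],0],
  ],
)

```text
time_s: 14.52
ee_pos: [0.5731, 0.2572, 0.1498]
tool_rot: [-2.716, -1.58, 0.0]
ft_force: [-0.0, 0.1, 0.5]
grip_width: -0.0002
finger_force: 0.1
```

Request:
move_arm(
  deltas=[
    [[0,0,-0.001],0],
    [[0,0,0],0],
    [[0,0,-0.0007],0],
    [[0,0,0],0],
  ],
)

```text
time_s: 14.85
ee_pos: [0.5733, 0.2573, 0.1486]
tool_rot: [2.715, 1.58, 0.001]
ft_force: [-0.3, 0.4, 5.4]
grip_width: -0.0001
finger_force: 2.7
```

Request:
move_arm(
  deltas=[
    [[0,0,-0.0006],0],
    [[0,0,0],0],
    [[0,0,0],0],
  ],
)

```text
time_s: 15.1
ee_pos: [0.5733, 0.2573, 0.1484]
tool_rot: [2.715, 1.58, 0.002]
ft_force: [-2.1, -0.4, 10.7]
grip_width: -0.0002
finger_force: 5.2
```

The far corner is firmly seated (rim at 75.5 mm, 10 N). I return to the tab with a shallow grip.

Request:
move_arm(
  deltas=[
    [[0,0,0.025],0],
    [[0,0,0.025],0],
    [[-0.0146,-0.0339,0],0],
    [[-0.0146,-0.0339,0],0],
    [[-0.0146,-0.0339,0],0],
    [[-0.0145,-0.0339,0],0],
    [[-0.0145,-0.0339,0],0],
    [[0,0,0],0],
    [[0,0,-0.016],0],
    [[0,0,-0.015],0],
    [[0,0,0],0],
    [[0,0,0],0],
  ],
  gripper=0,
)

```text
time_s: 16.1
ee_pos: [0.5001, 0.0878, 0.1664]
tool_rot: [-2.715, -1.579, 0.002]
ft_force: [0.0, 0.4, -0.2]
grip_width: 0.0427
finger_force: 0.0
```

Request:
move_arm(
  deltas=[
    [[0,0,0],0],
    [[0,0,0],0],
    [[0,0,0],0],
    [[0,0,0],0],
    [[0,0,0],0],
    [[0,0,0],0],
    [[0,0,0],0],
  ],
  gripper=1,
  force=20,
)

```text
time_s: 16.68
ee_pos: [0.5007, 0.0878, 0.1672]
tool_rot: [2.715, 1.579, 0.001]
ft_force: [-1.6, 0.2, 7.0]
grip_width: 0.0294
finger_force: 21.0
```

```bash
python3 chk.py
```

```text
floor n 25641 slope along/across 0.007 -0.005 z at far 0.0631
16.6833 [0.5006565  0.08777166 0.16715703] [-1.58984744  0.24223405  7.04538948] [-0.07133168  0.21689519 -0.01106832] 0.029375009862500863
```

Request:
move_arm(
  deltas=[
    [[0.00025,0.00043,0.00185],0],
    [[0.00025,0.00043,0.00185],0],
    [[0.00025,0.00043,0.00185],0],
    [[0.00025,0.00043,0.00185],0],
    [[0.00025,0.00043,0.00185],0],
    [[0.00025,0.00043,0.00185],0],
    [[0,0,0],0],
  ],
)

```text
time_s: 17.32
ee_pos: [0.502, 0.0904, 0.178]
tool_rot: [2.715, 1.58, 0.0]
ft_force: [-0.4, -0.1, -1.7]
grip_width: 0.0286
finger_force: 20.4
```

```bash
python3 chk.py
```

```text
floor n 23771 slope along/across -0.071 -0.007 z at far 0.0594
17.3167 [0.50198647 0.09036026 0.17799121] [-0.40035441 -0.13928348 -1.67410647] [-0.09121164  0.05743725  0.00493036] 0.028600448042469674
```

It pivots properly now, so I continue the tip.

Request:
move_arm(
  deltas=[
    [[0.0003,0.0005,0.00185],0],
    [[0.0003,0.0005,0.00185],0],
    [[0.0003,0.0005,0.00185],0],
    [[0.0003,0.0005,0.00185],0],
    [[0.0003,0.0005,0.00185],0],
    [[0.0003,0.0005,0.00185],0],
    [[0.0003,0.0005,0.00185],0],
    [[0.0003,0.0005,0.00185],0],
    [[0,0,0],0],
    [[0,0,0],0],
  ],
)

```text
time_s: 18.2
ee_pos: [0.5043, 0.0943, 0.1926]
tool_rot: [2.716, 1.58, 0.0]
ft_force: [-0.1, 0.3, -1.1]
grip_width: 0.0288
finger_force: 20.4
```

```bash
python3 chk.py
```

```text
floor n 22217 slope along/across -0.152 -0.01 z at far 0.0593
18.2 [0.50427077 0.09434096 0.19255486] [-0.07351398  0.26525645 -1.14649231] [-0.11493555  0.05226443 -0.00531572] 0.028814708284772946
```

Request:
move_arm(
  deltas=[
    [[0.0003,0.0006,0.0018],0],
    [[0.0003,0.0006,0.0018],0],
    [[0.0003,0.0006,0.0018],0],
    [[0.0003,0.0006,0.0018],0],
    [[0.0003,0.0006,0.0018],0],
    [[0,0,0],0],
    [[0,0,0],0],
  ],
)

```text
time_s: 18.83
ee_pos: [0.5058, 0.0974, 0.2016]
tool_rot: [2.715, 1.58, 0.0]
ft_force: [0.3, 0.5, -1.5]
grip_width: 0.029
finger_force: 20.4
```

Request:
move_arm(
  deltas=[
    [[0,0,0],0],
    [[0,0,0],0],
    [[0,0,0],0],
    [[0,0,0],0],
  ],
  force=90,
)

```text
time_s: 19.17
ee_pos: [0.5057, 0.0973, 0.2014]
tool_rot: [-2.716, -1.579, 0.0]
ft_force: [0.7, -0.3, -1.2]
grip_width: 0.0258
finger_force: 88.6
```

Request:
move_arm(
  deltas=[
    [[0,0,0.0015],0],
    [[0,0,0.0015],0],
    [[0,0,0.0015],0],
    [[0,0,0.0015],0],
    [[0,0,0.0015],0],
    [[0,0,0.0015],0],
    [[0,0,0.0015],0],
    [[0,0,0.0015],0],
    [[0,0,0.0015],0],
    [[0,0,0.0015],0],
  ],
)

```text
time_s: 20.0
ee_pos: [0.5057, 0.0973, 0.2166]
tool_rot: [-2.716, -1.579, 0.0]
ft_force: [0.4, 0.6, -1.6]
grip_width: 0.0257
finger_force: 88.7
```

```bash
python3 chk.py
```

```text
floor n 21008 slope along/across -0.208 -0.012 z at far 0.0732
20.0 [0.50570944 0.09729416 0.21661575] [ 0.44687894  0.55578571 -1.57994492] [-0.14140862  0.05603368  0.04795982] 0.02570538974611213
```

Request:
move_arm(
  deltas=[
    [[0,0,0.0015],0],
    [[0,0,0.0015],0],
    [[0,0,0.0015],0],
    [[0,0,0.0015],0],
    [[0,0,0.0015],0],
    [[0,0,0.002],0],
    [[0,0,0.003],0],
    [[0,0,0.005],0],
    [[0,0,0.008],0],
    [[0,0,0.008],0],
    [[0,0,0.008],0],
    [[0,0,0.008],0],
    [[0,0,0.008],0],
    [[0,0,0.008],0],
    [[0,0,0.008],0],
    [[0,0,0.008],0],
    [[0,0,0.008],0],
    [[0,0,0.008],0],
    [[0,0,0.008],0],
    [[0,0,0.004],0],
  ],
)

```text
time_s: 21.72
ee_pos: [0.5059, 0.0973, 0.3272]
tool_rot: [2.715, 1.579, 0.001]
ft_force: [-0.4, 0.3, -0.3]
grip_width: 0.0255
finger_force: 88.6
```

```bash
python3 chk.py
python3 - <<'E'
from h import *
im,d=capture("scene"); cv2.imwrite("pics/s3.png",im)
E
```

```text
floor n 21033 slope along/across -0.2 -0.014 z at far 0.1851
21.7167 [0.50593053 0.09731388 0.32717766] [-0.38097246  0.2834491  -0.32073994] [-0.04015859 -0.0138845  -0.0007198 ] 0.025487277399999654
```

View pics/s3.png

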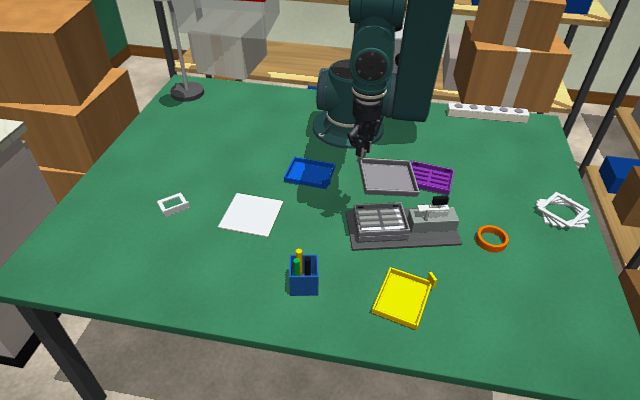

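The cover hangs free at (390,176), and the loaded tray is seated in the stack at (380,218). I carry it to the tile.

Request:
move_arm(
  deltas=[
    [[0.0006,-0.008,0],0],
    [[0.0006,-0.014,0],0],
    [[0.0006,-0.02,0],0],
    [[0.0007,-0.023,0],0],
    [[0.0007,-0.023,0],0],
    [[0.0007,-0.023,0],0],
    [[0.0007,-0.023,0],0],
    [[0.0007,-0.023,0],0],
    [[0.0007,-0.023,0],0],
    [[0.0007,-0.023,0],0],
    [[0.0007,-0.023,0],0],
    [[0.0007,-0.023,0],0],
    [[0.0007,-0.023,0],0],
    [[0.0007,-0.023,0],0],
    [[0.0007,-0.023,0],0],
    [[0.0007,-0.023,0],0],
    [[0.0006,-0.023,0],0],
    [[0.0006,-0.019,0],0],
    [[0.0006,-0.013,0],0],
    [[0.0006,-0.008,0],0],
  ],
)

```text
time_s: 23.48
ee_pos: [0.5187, -0.3083, 0.3253]
tool_rot: [-2.716, -1.578, 0.001]
ft_force: [0.0, 0.2, -1.3]
grip_width: 0.0258
finger_force: 88.7
```

Request:
move_arm(
  deltas=[
    [[0,0,0],0],
    [[0,0,0],0],
    [[0,0,0],0],
    [[0,0,0],0],
    [[0,0,0],0],
    [[0,0,0],0],
  ],
)

```text
time_s: 23.98
ee_pos: [0.5191, -0.3061, 0.3262]
tool_rot: [2.715, 1.58, 0.0]
ft_force: [-0.4, 0.2, -1.1]
grip_width: 0.0254
finger_force: 88.8
```

```bash
python3 chk.py
python3 - <<'E'
from h import *
P=campose("top"); im,d=capture("top"); cv2.imwrite("pics/t3.png",im); X=cloud(P,d)
Q=campose("wrist"); w,e=capture("wrist"); Y=cloud(Q,e); m=(e>0)&(Y[...,2]>.12)&(Y[...,2]<.30); m[230:]=0
print(cv2.minAreaRect((Y[m][:,:2]*1000).astype(np.float32)),np.median(Y[m][:,2]))
s=sense(); c=np.array([.5366,.1722])-[.5007,.0878]; print("mid est",s["ee_pos"][:2]+c)
E
```

```text
floor n 21044 slope along/across -0.208 -0.013 z at far 0.1085
23.9833 [ 0.51911562 -0.3061155   0.32617789] [-0.41057314  0.18262424 -1.14297723] [-0.07926675  0.07691145 -0.01473134] 0.025422585656786043
((549.8404541015625, -227.74200439453125), (119.5934066772461, 150.23611450195312), 16.797651290893555) 0.20451653821703564
mid est [ 0.55498147 -0.22209454]
```

View pics/t3.png

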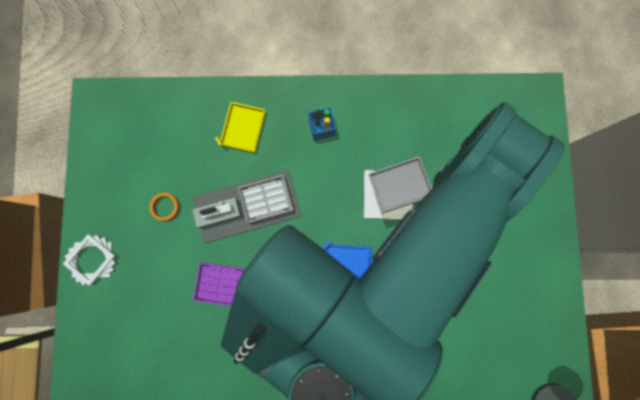

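The cover hangs at (400,183), with its middle about 3 mm from the tile centre, roughly 0.2 m up and tilted 0.2 rad. The loaded tray (267,200), the stop and the bystanders are all in place, so I hand in.

```bash
python3 -c "
from station import *
print(sign_off())"
```

```text
the job is handed in; nothing more can be done
None
```

I turned the knob to its end, slid the stop back about 45 mm and peeled the cover tab first (on the second try; I re-seated it after the first), leaving the loaded tray seated. I handed the job in at 24 s, holding the cover about 20 cm over the tile's middle at a 0.2 rad tilt; sign-off returned no verdict.

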